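# Cover the jig box and hold it in the fence corner

### The job

Close the drill-jig box: set its loose guide cover onto it so that the cover's step drops inside the rim and the cover sits down level all round. Then bring the closed box into the corner of the black fixture plate, flat on the plate and flush against both steel fences at once, and finish while still holding it pressed firmly there, ready to be clamped: do not let go. Leave the other things on the bench where they are.

Things in the scene. Friction and masses are not known exactly. Their poses are not given: they have to be found in the camera images.
- jig_box: Drill-jig box: open aluminium box, outside 84 (its x) x 52 (y) x 56 mm high, about 0.6 kg, loose on the fixture plate, where it slides easily (friction about 0.3). Walls 6 mm; pocket 72 x 40 mm, 22 mm deep to the cast resin; a 10 mm steel post stands in its middle, top 11 mm below the rim. Origin: centre of the underside, z up. Same after half a turn.
- jig_cover: Guide cover: aluminium flange 80 (its x) x 48 (y) x 6 mm; under it a locating step 6 mm deep, 68 x 36 mm (lower 3 mm: 64 x 32); on top, central, a round steel drill bush 22 mm diameter, 20 mm tall. 0.14 kg. Lies loose on the bench on its step. Origin: centre of the step's underside, z up; flange z 6-12, bush z 12-32 mm. Fits either way round; seated, its origin is 50 mm above the box's.
- fixture_plate: Black anodized fixture plate, 180 x 180 x 12 mm, bolted to the bench and rigid, with two fences on it along its +x and +y edges. Origin at the centre of its underside; the box slides on its top face, 12 mm above the origin. The plate may be turned; its corner points away from the robot or to a side.
- fence_end: Steel fence bar, fixed on the plate along the plate's +x edge: 18 mm wide, 146 mm long (along y), 15 mm high above the plate's top. Origin on the plate's top face at the middle of the inner (working) face, which looks to the plate's -x and is at plate x = +70 mm.
- fence_side: Steel fence bar, fixed on the plate along the plate's +y edge: 18 mm wide, 124 mm long (along x), 15 mm high above the plate's top. Origin on the plate's top face at the middle of the inner (working) face, which looks to the plate's -y and is at plate y = +70 mm.
- corner (a point): The point on the plate's top face where the two fences' inner faces meet (plate x = +70, y = +70 mm). Axes as the plate's. A box flush in the corner has its centre at corner x -42, y -26 mm (long side along the plate's x) or x -26, y -42 mm (turned a quarter).
- pelvis_fragment: Bystander: bone-white resin pelvis fragment (hip socket with broken wing), about 150 x 110 mm, 48 mm tall, standing on the bench. Origin at its underside, under the socket.
- mortar: Bystander: white porcelain mortar with a chipped rim, 107 mm across, 62 mm high, its pestle leaning in it up to 78 mm high and reaching 65 mm from the axis. Origin at the centre of its underside.
- post_blank0: Bystander: steel dental post blank standing upright, 17 mm diameter at the foot, 38 mm high. Origin at the centre of its underside.
- post_blank1: Bystander: a second steel dental post blank, the same as post_blank0.
- clamp_strap: Bystander: dark steel slotted clamp strap, 100 x 28 x 12 mm, lying flat along its x, with a stud standing 34 mm high. Origin at its underside.
- brush: Bystander: a hand brush lying on the bench along its x, about 200 mm long. Origin at its underside.
- slide_gauge: Bystander: flat steel slide gauge about 130 x 50 x 11 mm, lying along its x. Origin at its underside.
Mind the look-alikes: they are no part of the job. What is shaped like the jig_cover but turquoise is not meant.

How it is judged:
By the outcome, as a careful person would: the job done as asked, in the order asked, and still so for the second after the job is handed in, while the arm keeps its last pose, push and grip.
It also fails if it takes over 67 s, if anything falls off the work surface, if the arm or the gripper's body presses on something with over 40 N, if the wrist force passes 120 N, or if a joint passes its speed limit or range.

### The arm

A 7-joint arm with a two-finger parallel gripper is mounted at the origin on the work surface. World frame = base frame: x ahead of the robot, y to its left, z up, the work surface at z = 0. Lengths are in m, angles in rad, forces in N, time in s.
With the tool pointing down it reaches from about 0.35 to 0.9 m from the base axis. Payload 19.9 kg.
Tool frame: the origin (TCP) lies midway between the tips of the shut fingers; the grasp point (between the pads) lies 19 mm behind it (manip.hold_point_z is the distance from the TCP to the grasp point, in m); z points along the fingers, x is the direction in which the jaws open and shut, and the axes are right-handed (so a half turn about z gives the same grasp; the last joint's range is limited). The gripper opens to 94 mm and grips with 3 to 60 N. Pads are 16 mm wide; open, the fingers measure 119 mm over their backs; the gripper's body (75 mm by 177 mm) begins 78 mm behind the grasp point.
Start: joints at [-1.381, 0.417, -0.01, 1.614, 0.005, 1.111, -0.053], TCP at [0.143, 0.608, 0.205] pointing down, gripper open.
Joint ranges: [-2.81, 2.81], [-0.39, 2.02], [-1.27, 1.25], [0.06, 2.57], [-1.19, 4.33], [0.19, 2], [-2.82, 2.82]. Speed limits (rad/s): [1.89, 1.89, 2.39, 2.39, 3.01, 3.01, 3.01].

### API

Orientations are given as a rotation vector (axis times angle).
In Python, from rig import manip gives the robot as it stands.
- The arm moves only by the shell command python3 -m pendant 'ROWS' [FORCE]. ROWS is a JSON object of lists of equal length, an entry for each row: "dp": the shift along the tool's x, y, z in mm, a list of three; "rotation": the turn, a rotation vector about the tool's x, y, z in degrees, a list of three; "fingers": the finger opening in mm, from 0 to 94. In form: {"dp": [[tx, ty, tz], ...], "rotation": [[wx, wy, wz], ...], "fingers": [fingers, ...]}. A call has 1 to 8 rows; each row shifts and turns the pose as measured when the row begins, along the tool's axes as they then stand; what a row does not reach is not made up. A row lasts 1/10 s, in which the tool goes at most 50 mm and 8.59 degrees, less where a joint would pass 70% of its speed; a pose out of reach is approached as far as the arm can. A call with a gripper value outside its range is refused whole. The fingers move at their own pace and stop on an object; FORCE is the grip in N (left out, the last holds). Time passes only in rows, so rows that do not move let the fingers close. It gives the time, the measured TCP pose, the force and the opening at its end, in the units of the state.
- manip.state(): the state, without advancing time (a new reading comes with each control period).
- manip.camera(name): name is "side" or "top"; returns a dict with "pixels" (400x640x3 uint8, blue, green, red), "range_z" (400x640 float32, m along the optical axis (not along the pixel's ray), 0 where there is no reading), "fx", "fy", "cx", "cy" (pixels), "world_from_camera" (4x4, takes a point from camera to world coordinates). Camera axes: x right, y down, z forward; pixel columns grow to the right and rows downward; lengths in m; the calibration is good to about 2 mm. A picture is of the moment at which its call begins.
- manip.hand_in(): hands the job in, once; it reports no verdict.
Trained networks look in the newest picture that a camera, given by its name, has taken for a name from the list of things; names that differ only in an ending like _2 or _b are one class to them, and where a whole thing is asked for, a point or a joint stands for the part that bears it (a point fixed in the world has none). Each returns a list of dicts, best first, with "conf" (0 to 1); they miss things now and then, are a little off and sometimes report something else, mostly with a low value. They report only what shows in the picture. A call takes as long as a camera call. They do not tell look-alikes from the thing itself.
- manip.find_in(target, camera): "bbox" ([left, top, width, height] in pixels, round what is visible of it).
- manip.outline_of(target, camera): "region" (400x640 bool, what is visible of it) and "bbox" ([left, top, width, height] in pixels, round what is visible of it).
- manip.mark_of(target, camera): "position" ([row, column] in pixels: a listed point, or the origin of a listed thing).
The state is a dict: "t": time; "joint_pos": joint angles; "qd": joint speeds; "tau": joint torques, N m; "tcp_pos": TCP position; "tcp_rot": TCP orientation; "wrist_force": force on the tool from outside, world axes, zero at the start; "wrist_torque": the same for the moment, N m; "finger_gap": finger opening in m.
Only numpy, scipy, OpenCV 4.12 (cv2) and the standard library are available. Lean on these libraries where they do the work, as an engineer would, in place of code of your own. Each camera call takes 0.05 s, during which the arm holds its last target.

## Working session

There is one attempt and no reset: what is moved stays moved. The work goes in short steps, Python scripts to look and compute and a shell command to move; the robot and the scene stay as the last step left them, time stands still between calls to the robot, and variables do not carry over. Pictures are saved under pics/ and viewed, and the job is handed in when it is done.

```bash
ls; mkdir -p pics
python3 - <<'E'
from rig import manip
import cv2,numpy as np
s=manip.state(); print({k:np.round(v,3).tolist() for k,v in s.items()})
for n in("top","side"):
    c=manip.camera(n); cv2.imwrite(f"pics/{n}0.png",c["pixels"]); np.savez(f"{n}0.npz",**c)
    print(n,c["fx"],c["cx"],c["cy"],np.round(c["world_from_camera"],3).tolist())
    for t in["jig_box","jig_cover","fixture_plate","fence_end","fence_side"]:
        print(t,[(d["bbox"],round(d["conf"],2)) for d in manip.find_in(t,n)][:3])
    for t in ["corner","jig_box","jig_cover"]:
        print(t,[(d["position"],round(d["conf"],2)) for d in manip.mark_of(t,n)][:3])
print(manip.hold_point_z)
E
```

```text
pics
{'t': 0.0, 'joint_pos': [-1.381, 0.418, -0.01, 1.614, 0.005, 1.111, -0.053], 'qd': [0.0, 0.001, -0.0, -0.001, 0.001, -0.001, 0.002], 'tau': [-0.001, -85.125, 0.638, -42.601, -0.049, 0.018, 0.0], 'tcp_pos': [0.143, 0.608, 0.205], 'tcp_rot': [2.462, 1.95, -0.002], 'wrist_force': [-0.207, 0.035, -0.291], 'wrist_torque': [0.037, 0.018, 0.035], 'finger_gap': 0.094}
top 449.4545133051363 311.52777115041414 201.79144463111717 [[-0.012, -0.986, 0.166, 0.329], [-1.0, 0.008, -0.025, -0.009], [0.024, -0.166, -0.986, 1.395], [0.0, 0.0, 0.0, 1.0]]
jig_box [([352.0, 191.1, 22.1, 29.1], 0.67)]
jig_cover [([238.6, 165.1, 26.6, 16.5], 0.93)]
fixture_plate [([321.1, 167.5, 69.8, 69.3], 0.57)]
fence_end [([332.7, 169.8, 47.5, 16.3], 0.87), ([353.0, 193.0, 21.2, 30.8], 0.56)]
fence_side [([324.1, 176.8, 16.1, 41.1], 0.7)]
corner []
jig_box [([208.1, 358.5], 0.83), ([177.9, 249.0], 0.5)]
jig_cover [([158.5, 212.0], 0.6), ([176.5, 250.2], 0.57)]
side 448.79157107484986 321.6742776837765 196.07257718874953 [[-0.999, -0.021, 0.049, 0.487], [-0.052, 0.615, -0.787, 0.966], [-0.014, -0.788, -0.616, 0.823], [0.0, 0.0, 0.0, 1.0]]
jig_box [([316.8, 150.9, 27.8, 27.8], 0.55)]
jig_cover [([238.2, 272.0, 26.9, 27.6], 0.82), ([250.5, 211.9, 9.2, 14.8], 0.65), ([270.3, 237.4, 24.2, 24.9], 0.64)]
fixture_plate [([285.7, 154.2, 73.3, 45.9], 0.77)]
fence_end [([286.7, 159.6, 21.8, 24.6], 0.76)]
fence_side [([295.4, 178.6, 41.5, 16.2], 0.8), ([279.6, 276.6, 56.2, 62.4], 0.57), ([364.3, 125.0, 13.0, 28.9], 0.5)]
corner [([183.4, 294.2], 0.8)]
jig_box [([170.3, 332.3], 0.71), ([217.4, 259.9], 0.23)]
jig_cover [([290.3, 251.7], 0.88), ([251.3, 283.1], 0.63)]
0.0188
```

Run:
```python
import cv2
a=cv2.imread("pics/top0.png");cv2.imwrite("pics/top0c.png",cv2.resize(a[120:270,180:420],(800,500),interpolation=cv2.INTER_CUBIC))
a=cv2.imread("pics/side0.png");cv2.imwrite("pics/side0c.png",cv2.resize(a[120:330,180:420],(685,600),interpolation=cv2.INTER_CUBIC))
```

```text
(no output)
```

View pics/top0.png

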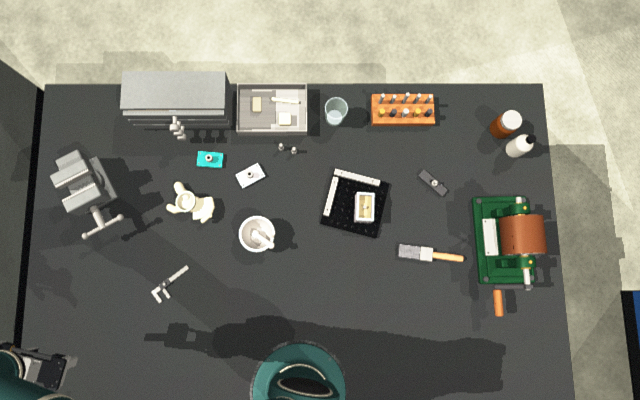

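View pics/side0.png

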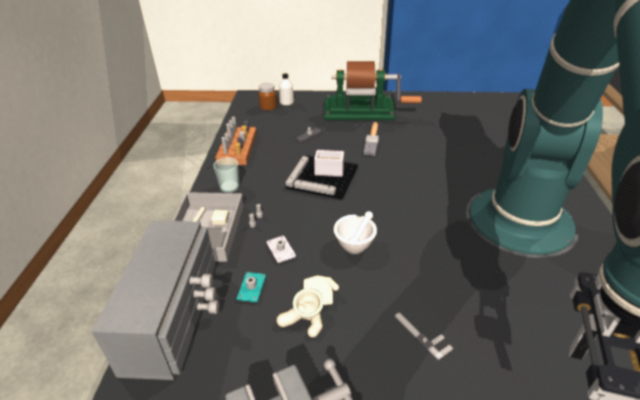

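```bash
sleep 1
```

```text
(no output)
```

View pics/top0c.png

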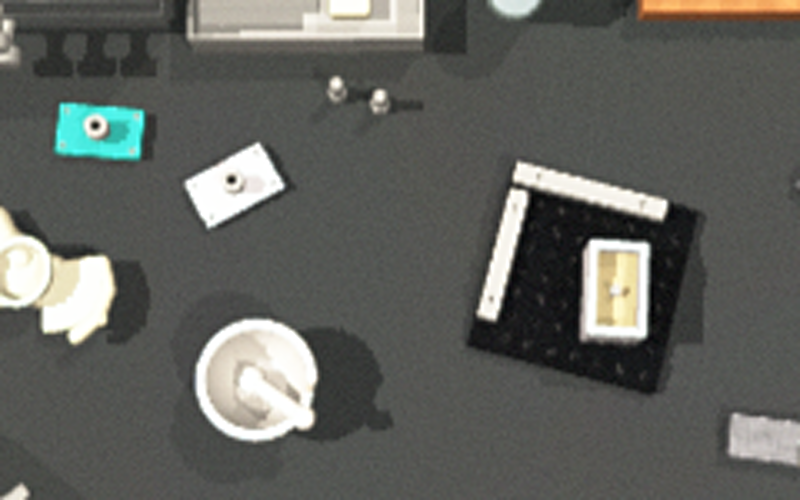

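View pics/side0c.png

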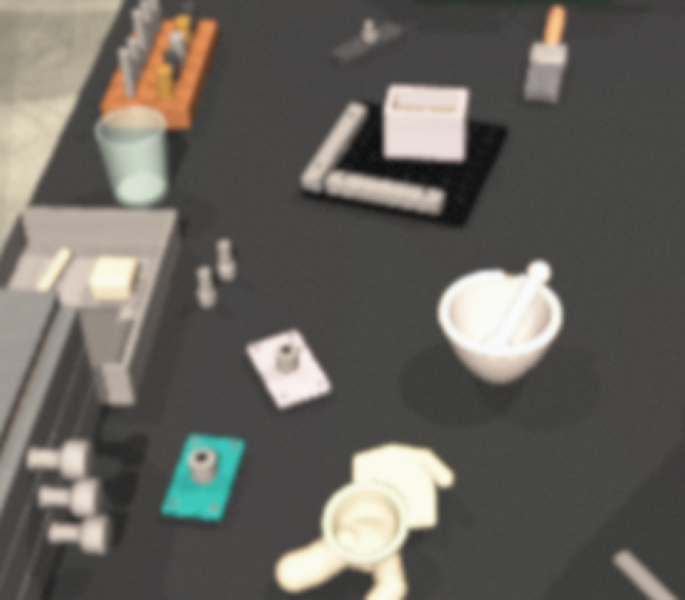

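Top view: the silver cover is at about (250,176), with the turquoise decoy at (210,159). The open box is at (365,207) on the plate, and the corner is at the plate's upper left, about (335,172). Next I measure these from the depth image.

```bash
cat > h.py <<'E'
import numpy as np,cv2
from rig import manip
def cloud(c):
    z=np.asarray(c["range_z"]);v,u=np.mgrid[:400,:640]
    p=np.stack([(u-c["cx"])/c["fx"]*z,(v-c["cy"])/c["fy"]*z,z],-1)
    T=np.asarray(c["world_from_camera"]); w=p@T[:3,:3].T+T[:3,3]; w[z<=0]=np.nan
    return w
def rect(P):
    (c,s,a)=cv2.minAreaRect((P[:,:2]*1000).astype(np.float32))
    return np.round(c,1),np.round(s,1),round(a,1)
def onplane(c,uv,h):
    # pixel (u,v) float -> world at z=h
    T=np.asarray(c["world_from_camera"]); uv=np.atleast_2d(uv).astype(float)
    d=np.c_[(uv[:,0]-c["cx"])/c["fx"],(uv[:,1]-c["cy"])/c["fy"],np.ones(len(uv))]@T[:3,:3].T
    o=T[:3,3]; return o+d*((h-o[2])/d[:,2])[:,None]
E
python3 - <<'E'
import numpy as np,cv2
from h import *
for n in("top","side"):
    c=dict(np.load(n+"0.npz")); w=cloud(c); z=w[...,2]
    print(n,'bench z',np.nanmedian(z[(abs(w[...,0]-.5)<.1)&(abs(w[...,1])<.3)]))
    def sel(cx,cy,r,lo,hi):
        m=(np.hypot(w[...,0]-cx,w[...,1]-cy)<r)&(z>lo)&(z<hi); return w[m]
    if n=="top":
        for nm,u,v in(("cover",250,176),("box",365,207),("fe",356,178),("fs",332,195)): print(nm,np.round(w[v,u],3))
    cv=onplane(c,(250,176),.012)[0] if n=="top" else cv
    P=sel(cv[0],cv[1],.07,.006,.018);print('cover',len(P),rect(P),P[:,2].mean())
    P=sel(cv[0],cv[1],.07,.022,.05);print('bush',len(P),np.round(P.mean(0),4), P[:,2].max())
    if n=="top": bx=onplane(c,(365,207),.068)[0]
    P=sel(bx[0],bx[1],.07,.058,.08);print('box',len(P),rect(P),np.median(P[:,2]))
    fe=onplane(c,(356,178),.027)[0] if n=="top" else fe
    P=sel(bx[0],bx[1],.2,.02,.034);print('fences',len(P),np.median(P[:,2]))
    P=sel(bx[0],bx[1],.2,.006,.018);print('plate',len(P),np.median(P[:,2]))
E
```

```text
top bench z 0.00281795510853855
cover [0.641 0.145 0.034]
box [ 0.536 -0.204  0.065]
fe [ 0.635 -0.185  0.022]
fs [ 0.579 -0.108  0.032]
cover 393 (array([647.6, 146.2]), array([134.6, 124.2]), 35.5) 0.01183128845050325
bush 43 [0.6485 0.1482 0.0319] 0.038178380792849076
box 210 (array([ 539.4, -202. ]), array([52., 85.]), 87.9) 0.06899579492668906
fences 617 0.027148609201066654
plate 2657 0.012287113862658572
side bench z 0.0017196632432625591
cover 367 (array([646.2, 150.2]), array([48.9, 82.8]), 28.5) 0.01225547564540704
bush 60 [0.6459 0.1528 0.0306] 0.035544128233407246
box 243 (array([ 536.1, -201.2]), array([60.9, 83.9]), 86.8) 0.06613545911835161
fences 532 0.027040052373913603
plate 1309 0.012849406862614265
```

```bash
cat >> h.py <<'E'
def fitrect(c,mask,h,L,W,x0):
    """fit LxW rect (yaw) at height h to mask's supersampled coverage, by optimising soft IoU in image"""
    from scipy.optimize import minimize
    T=np.linalg.inv(np.asarray(c["world_from_camera"]))
    ys,xs=np.nonzero(mask); b=(max(xs.min()-8,0),xs.max()+9,max(ys.min()-8,0),ys.max()+9)
    sub=cv2.GaussianBlur(mask[b[2]:b[3],b[0]:b[1]].astype(np.float32),(0,0),.8)
    def draw(x):
        cs,sn=np.cos(x[2]),np.sin(x[2])
        q=np.array([[L/2,W/2],[-L/2,W/2],[-L/2,-W/2],[L/2,-W/2]])*.001
        P=np.c_[x[0]+cs*q[:,0]-sn*q[:,1],x[1]+sn*q[:,0]+cs*q[:,1],np.full(4,h)]
        p=P@T[:3,:3].T+T[:3,3]; u=p[:,0]/p[:,2]*c["fx"]+c["cx"]-b[0]; v=p[:,1]/p[:,2]*c["fy"]+c["cy"]-b[2]
        S=8; im=np.zeros((sub.shape[0]*S,sub.shape[1]*S),np.uint8)
        cv2.fillPoly(im,[np.round((np.c_[u,v]+.5)*S*16).astype(np.int32)],255,shift=4)
        return cv2.GaussianBlur(cv2.resize(im,sub.shape[::-1],interpolation=cv2.INTER_AREA)/255.,(0,0),.8)
    f=lambda y:((draw(y*[.001,.001,.01])-sub)**2).mean()
    y0=np.array(x0)/[.001,.001,.01]; best=None
    for k in range(3):
        r=minimize(f,y0,method="Nelder-Mead",options=dict(initial_simplex=np.vstack([y0]+[y0+d for d in np.diag([6,6,12])]),maxiter=300)); y0=r.x
    x=y0*[.001,.001,.01]; return np.round([x[0]*1e3,x[1]*1e3,np.degrees(x[2])],2),r.fun
E
python3 - <<'E'
from h import *
for n in("top","side"):
    c=dict(np.load(n+"0.npz")); w=cloud(c); g=c["pixels"].min(-1); 
    def near(x,y,r): return np.hypot(w[...,0]-x,w[...,1]-y)<r
    m=near(.647,.149,.06)&(g>110)
    nl,lab,st,_=cv2.connectedComponentsWithStats(m.astype(np.uint8)); k=1+st[1:,4].argmax(); m=lab==k
    m=cv2.morphologyEx(m.astype(np.uint8),cv2.MORPH_CLOSE,np.ones((5,5)))
    print(n,'cover',m.sum(),fitrect(c,m,.012,80,48,(.647,.149,np.radians(28))))
    print('cover2',fitrect(c,m,.012,80,48,(.647,.149,np.radians(118)))[1])
    # fences and box bright
    P=w[near(.538,-.202,.06)&(w[...,2]>.060)&(w[...,2]<.076)]
    m=(near(.538,-.202,.07)&(w[...,2]>.05)&(w[...,2]<.09)); m=cv2.morphologyEx(m.astype(np.uint8),cv2.MORPH_CLOSE,np.ones((9,9)))
    if n=="top":
        print('box',fitrect(c,m,.068,84,52,(.538,-.202,np.radians(-2))))
    else: print('boxpts',rect(P))
    for nm,h,L,W,x0 in(("fence_end",.027,146,18,(.635,-.185,np.radians(76))),("fence_side",.027,124,18,(.58,-.11,np.radians(-14)))):
        try:
            r=manip.outline_of(nm,n) 
        except Exception as e: r=[];print(e)
        m=(near(x0[0],x0[1],.09)&(g>90)&(w[...,2]>.0)&(w[...,2]<.045))
        cv2.imwrite(f"pics/m_{n}_{nm}.png",m[120:270,280:420]*255 )
        if r: 
            mm=np.asarray(r[0]["region"]); print(nm,'net',r[0]["conf"],mm.sum(), fitrect(c,mm,.027,L,W,x0))
E
```

```text
top cover 442 (array([649.7 , 149.04, 118.08]), np.float64(0.006522556646378608))
cover2 0.006495489533325822
box (array([ 538.55, -201.99,   -2.15]), np.float64(0.002524609747739507))
fence_end net 0.87 317 (array([ 638.27, -185.27,   74.37]), np.float64(0.00611257532293952))
fence_side net 0.8 183 (array([ 577.69, -102.34,  -15.86]), np.float64(0.008181089180196497))
side cover 525 (array([645.63, 150.12, 119.69]), np.float64(0.02026904487838799))
cover2 0.02100669697177707
boxpts (array([ 536.1, -201.2]), array([60.9, 83.9]), 86.8)
fence_end net 0.63 213 (array([ 635.29, -176.79,   75.52]), np.float64(0.008504010409083239))
fence_side net 0.82 376 (array([576.72, -94.04, -14.7 ]), np.float64(0.07069084757977577))[ WARN:0@2.152] global loadsave.cpp:1063 imwrite_ Unsupported depth image for selected encoder is fallbacked to CV_8U.
```

```bash
cat > go.py <<'E'
import sys,numpy as np
from scipy.spatial.transform import Rotation as R
from rig import manip
# usage: go.py x y z(mm) [toolx angle deg]  -> tool-frame shift & rotation (about tool axes) remaining
s=manip.state(); Rm=R.from_rotvec(s["tcp_rot"]); p=np.array(s["tcp_pos"])*1e3
M=Rm.as_matrix(); ang=np.degrees(np.arctan2(M[1,0],M[0,0]))
print("t",round(s["t"],2),"p",np.round(p,1),"ang",round(ang,2),"zdir",np.round(M[:,2],4),"F",np.round(s["wrist_force"],1),"T",np.round(s["wrist_torque"],2),"gap",round(s["finger_gap"]*1e3,1))
if len(sys.argv)>3:
    t=np.array([float(a) for a in sys.argv[1:4]]); th=np.radians(float(sys.argv[4])) if len(sys.argv)>4 else np.radians(ang)
    D=np.array([[np.cos(th),np.sin(th),0],[np.sin(th),-np.cos(th),0],[0,0,-1]])
    print("dp tool",np.round(M.T@(t-p),1),"rot tool",np.round((Rm.inv()*R.from_matrix(D)).as_rotvec(degrees=True),2))
E
python3 -m pendant '{"dp":[[-20,36,0],[-20,36,0],[-20,36,0],[-20,36,0],[-20,36,0],[-20,36,0],[-20,36,0],[-20,36,0]],"rotation":[[0,0,0],[0,0,0],[0,0,0],[0,0,0],[0,0,0],[0,0,0],[0,0,0],[0,0,0]],"fingers":[60,60,60,60,60,60,60,60]}' 20; python3 go.py 648.5 149.5 120 28.7
```

```text
t: 1.9
tcp_pos: [0.3905, 0.3831, 0.205]
tcp_rot: [-2.45, -1.962, -0.001]
wrist_force: [0.6, 0.2, 0.7]
finger_gap: 0.0601
t 1.9 p [390.5 383.1 205. ] ang 77.36 zdir [-0.0012  0.0025 -1.    ] F [0.6 0.2 0.7] T [0.05 0.05 0.03] gap 60.1
dp tool [-171.7  303.    84.1] rot tool [-0.15 -0.07 48.66]
```

```bash
python3 -m pendant '{"dp":[[-20,36,0],[-20,36,0],[-20,36,0],[-20,36,0],[-20,36,0],[-20,36,0],[-20,36,10],[-15,27,10]],"rotation":[[0,0,0],[0,0,0],[0,0,0],[0,0,0],[0,0,0],[0,0,0],[0,0,0],[0,0,0]],"fingers":[60,60,60,60,60,60,60,60]}' ;python3 -m pendant '{"dp":[[0,0,0],[0,0,0],[0,0,0],[0,0,0],[0,0,0],[0,0,0],[0,0,0],[0,0,0]],"rotation":[[0,0,8],[0,0,8],[0,0,8],[0,0,8],[0,0,8],[0,0,8],[0,0,0],[0,0,0]],"fingers":[60,60,60,60,60,60,60,60]}'; python3 go.py 648.5 149.5 120 28.7
```

```text
t: 2.7
tcp_pos: [0.6393, 0.16, 0.1865]
tcp_rot: [-2.451, -1.962, -0.009]
wrist_force: [-1.2, 1.2, 0.6]
finger_gap: 0.0602
t: 3.5
tcp_pos: [0.642, 0.1534, 0.1837]
tcp_rot: [-3.052, -0.743, -0.003]
wrist_force: [-0.6, -0.3, -0.9]
finger_gap: 0.0599
t 3.5 p [642.  153.4 183.7] ang 27.35 zdir [ 0.0015  0.0013 -1.    ] F [-0.6 -0.3 -0.9] T [-0.08  0.04 -0.06] gap 59.9
dp tool [ 3.9  6.5 63.7] rot tool [-0.03 -0.11 -1.35]
```

```bash
python3 -m pendant '{"dp":[[2,3,25],[2,3,25],[0,0.5,25],[0,0,25],[0,0,5],[0,0,0]],"rotation":[[0,0,-1],[0,0,0],[0,0,0],[0,0,0],[0,0,0],[0,0,0]],"fingers":[60,60,60,60,60,60]}'; python3 go.py 648.5 149.5 14 28.7
python3 - <<'E'
from h import *
for n in("top","side"):
    c=manip.camera(n); a=c["pixels"]
    p=c["world_from_camera"]; 
    T=np.linalg.inv(np.asarray(p)); q=T[:3,:3]@np.array([.6485,.1495,.032])+T[:3,3]; u,v=int(q[0]/q[2]*c["fx"]+c["cx"]),int(q[1]/q[2]*c["fy"]+c["cy"])
    a=a[max(v-45,0):v+45,max(u-60,0):u+60]; cv2.imwrite(f"pics/{n}1.png",cv2.resize(a,None,fx=5,fy=5,interpolation=cv2.INTER_CUBIC))
E
```

```text
t: 4.1
tcp_pos: [0.6501, 0.1502, 0.077]
tcp_rot: [-3.034, -0.806, -0.007]
wrist_force: [-0.4, 0.0, -0.6]
finger_gap: 0.0599
t 4.1 p [650.1 150.2  77. ] ang 29.76 zdir [ 0.004   0.0035 -1.    ] F [-0.4  0.  -0.6] T [-0.04  0.08  0.02] gap 59.9
dp tool [-2.1 -0.1 62.9] rot tool [-0.06 -0.3   1.06]
```

View pics/side1.png

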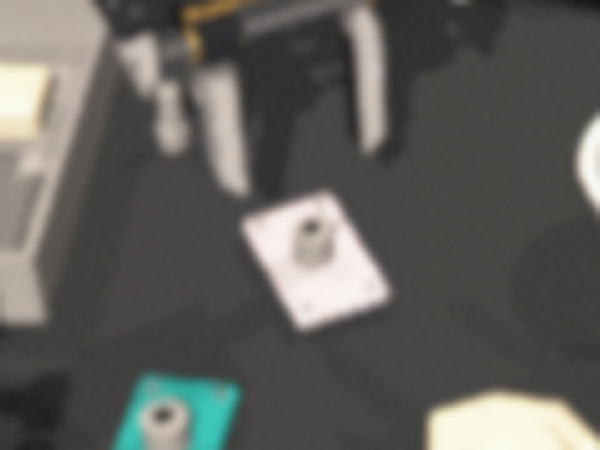

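View pics/top1.png

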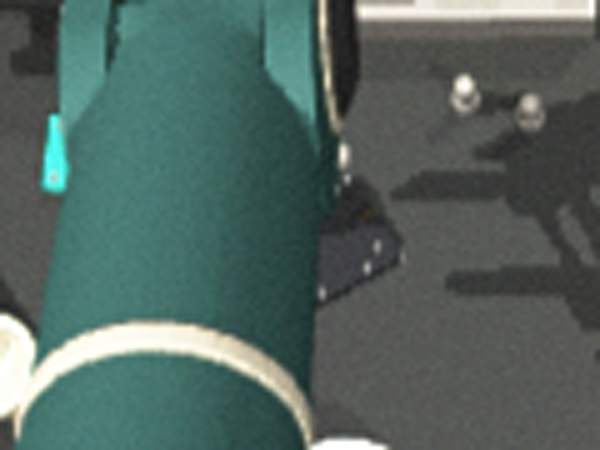

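The side view shows both fingers above the silver cover, straddling its bush at crop (312,240). The top view is blocked by the arm. Going down now.

```bash
python3 -m pendant '{"dp":[[-1,0,15],[-1,0,15],[0,0,15],[0,0,8],[0,0,0]],"rotation":[[0,0,0.5],[0,0,0],[0,0,0],[0,0,0],[0,0,0]],"fingers":[60,60,60,60,60]}'; python3 go.py 648.5 149.5 14 28.7
```

```text
t: 4.7
tcp_pos: [0.6501, 0.1502, 0.0229]
tcp_rot: [-3.037, -0.793, -0.015]
wrist_force: [0.3, -0.0, -0.1]
finger_gap: 0.0603
t 4.7 p [650.1 150.2  22.9] ang 29.27 zdir [ 0.0082  0.0053 -1.    ] F [ 0.3 -0.  -0.1] T [-0.02  0.04 -0.01] gap 60.3
dp tool [-1.8 -0.2  8.9] rot tool [-0.03 -0.56  0.57]
```

```bash
python3 -m pendant '{"dp":[[-1,0,5],[0,0,4],[0,0,0],[0,0,0],[0,0,0],[0,0,0],[0,0,0],[0,0,0]],"rotation":[[0,-0.5,0],[0,0,0],[0,0,0],[0,0,0],[0,0,0],[0,0,0],[0,0,0],[0,0,0]],"fingers":[60,60,60,0,0,0,0,0]}' 30; python3 go.py 648.5 149.5 14 28.7
```

```text
t: 5.5
tcp_pos: [0.6501, 0.1498, 0.0145]
tcp_rot: [-3.039, -0.794, -0.003]
wrist_force: [-0.9, -0.4, 0.7]
finger_gap: 0.0235
t 5.5 p [650.1 149.8  14.5] ang 29.28 zdir [ 0.0017  0.001  -1.    ] F [-0.9 -0.4  0.7] T [-0.13  0.21 -0.03] gap 23.5
dp tool [-1.5 -0.5  0.5] rot tool [-0.   -0.11  0.58]
```

```bash
python3 -m pendant '{"dp":[[0,0,0],[0,0,0],[0,0,-8],[0,0,-20],[0,0,-30],[0,0,-40],[0,0,-30],[0,0,0]],"rotation":[[0,0,0],[0,0,0],[0,0,0],[0,0,0],[0,0,0],[0,0,0],[0,0,0],[0,0,0]],"fingers":[0,0,0,0,0,0,0,0]}' 40; python3 go.py 538 -202 140 88
```

```text
t: 6.3
tcp_pos: [0.6491, 0.1491, 0.1487]
tcp_rot: [-3.04, -0.793, 0.0]
wrist_force: [0.7, -0.2, -1.7]
finger_gap: 0.0213
t 6.3 p [649.1 149.1 148.7] ang 29.24 zdir [-1.e-04  2.e-04 -1.e+00] F [ 0.7 -0.2 -1.7] T [-0.05 -0.04 -0.04] gap 21.3
dp tool [-268.5  252.1    8.7] rot tool [-1.000e-02 -1.000e-02 -5.876e+01]
```

```bash
python3 -m pendant '{"dp":[[-30,28,0],[-32,30,0],[-32,30,0],[-32,30,0],[-32,30,0],[-32,30,0],[-32,30,0],[-30,28,0]],"rotation":[[0,0,0],[0,0,0],[0,0,0],[0,0,0],[0,0,0],[0,0,0],[0,0,0],[0,0,0]],"fingers":[0,0,0,0,0,0,0,0]}'; python3 -m pendant '{"dp":[[0,0,0],[0,0,0],[0,0,0],[0,0,0],[0,0,0],[0,0,0],[0,0,0],[0,0,0]],"rotation":[[0,0,-8],[0,0,-8],[0,0,-8],[0,0,-8],[0,0,-8],[0,0,-8],[0,0,-8],[0,0,0]],"fingers":[0,0,0,0,0,0,0,0]}'; python3 go.py 538 -202 130 88
```

```text
t: 7.1
tcp_pos: [0.5414, -0.1843, 0.1473]
tcp_rot: [-3.032, -0.809, -0.002]
wrist_force: [0.7, 0.3, -1.4]
finger_gap: 0.021
t: 7.9
tcp_pos: [0.5357, -0.1921, 0.1455]
tcp_rot: [-2.269, -2.167, 0.002]
wrist_force: [-0.2, -0.4, -2.0]
finger_gap: 0.0212
t 7.9 p [ 535.7 -192.1  145.5] ang 87.39 zdir [-0.0036  0.0021 -1.    ] F [-0.2 -0.4 -2. ] T [ 0.02 -0.02  0.02] gap 21.2
dp tool [-9.8  2.8 15.5] rot tool [-0.21 -0.11 -0.61]
```

```bash
python3 -m pendant '{"dp":[[-10,3,5],[0,0,0],[0,0,0]],"rotation":[[-0.2,-0.1,-0.6],[0,0,0],[0,0,0]],"fingers":[0,0,0]}'; python3 go.py 538 -202 130 88
python3 - <<'E'
from h import *
for n in("top","side"):
    c=manip.camera(n); a=c["pixels"];np.savez(n+"2.npz",**c)
    T=np.linalg.inv(np.asarray(c["world_from_camera"])); q=T[:3,:3]@np.array([.538,-.202,.09])+T[:3,3]; u,v=int(q[0]/q[2]*c["fx"]+c["cx"]),int(q[1]/q[2]*c["fy"]+c["cy"])
    print(u,v)
    a=a[max(v-45,0):v+45,max(u-60,0):u+60]; cv2.imwrite(f"pics/{n}2.png",cv2.resize(a,None,fx=6,fy=6,interpolation=cv2.INTER_CUBIC))
E
```

```text
t: 8.2
tcp_pos: [0.5378, -0.202, 0.1401]
tcp_rot: [-2.272, -2.168, 0.0]
wrist_force: [-0.8, -0.3, -1.8]
finger_gap: 0.0207
t 8.2 p [ 537.8 -202.   140.1] ang 87.33 zdir [-9.e-04  9.e-04 -1.e+00] F [-0.8 -0.3 -1.8] T [ 0.03 -0.04  0.  ] gap 20.7
dp tool [-0.   0.2 10.1] rot tool [-0.05 -0.05 -0.67]
365 205
328 149
```

View pics/side2.png

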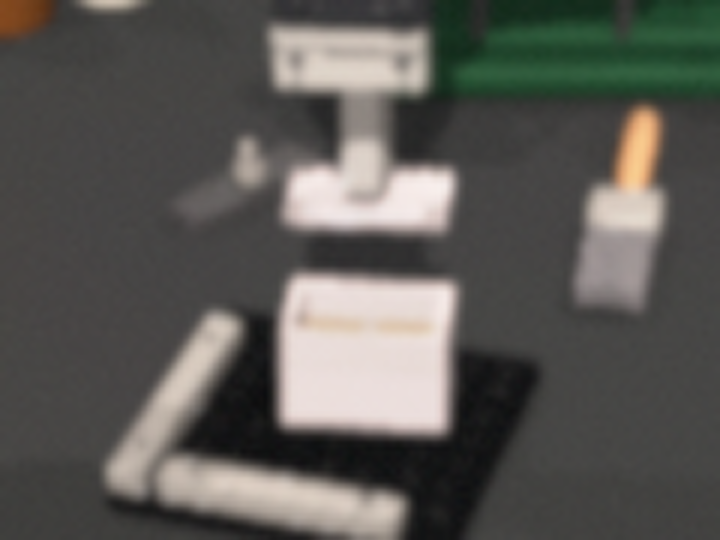

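View pics/top2.png

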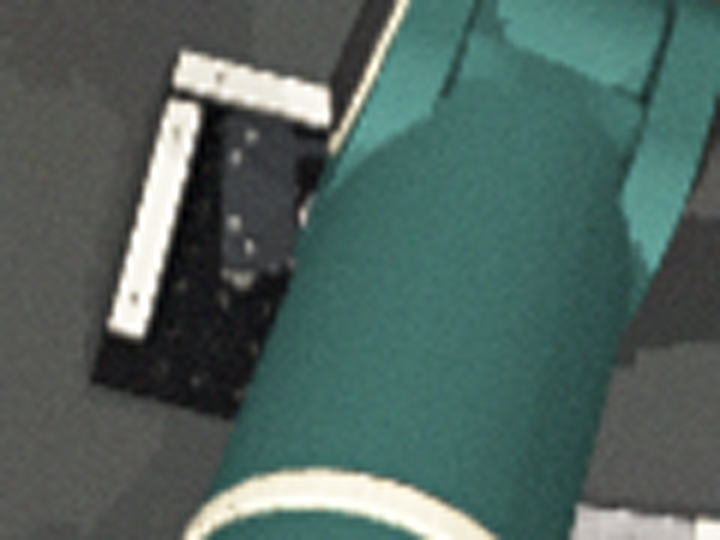

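Run:
```python
from h import *
c=dict(np.load("side2.npz")); w=cloud(c); z=w[...,2]; g=c["pixels"].min(-1)
near=np.hypot(w[...,0]-.538,w[...,1]+.202)<.075
for nm,lo,hi in(("cover",.120,.146),("box",.055,.078)):
    P=w[near&(z>lo)&(z<hi)]; print(nm,len(P),rect(P))
    for zz in np.arange(lo,hi,.004):
        Q=P[abs(P[:,2]-zz-.002)<.002]; 
        if len(Q): print(round(zz*1e3),len(Q),np.round(np.r_[Q[:,:2].min(0),Q[:,:2].max(0)]*1e3,1))
# image edges: horizontal extents of bright blobs by row
T=np.linalg.inv(np.asarray(c["world_from_camera"]))
for v in range(128,180,2):
    r=g[v,280:360]; b=np.nonzero(r>140)[0]
    if len(b): print(v,b[0]+280,b[-1]+280, r[b[0]-2:b[0]+3])
```

```text
cover 234 (array([ 534.9, -200.7]), array([51.5, 78.7]), 86.9)
124 6 [ 513.5 -189.1  540.5 -185.4]
128 7 [ 510.5 -183.9  572.8 -178.9]
132 29 [ 496.1 -224.3  575.5 -173.9]
136 167 [ 495.9 -227.4  575.3 -174.7]
140 23 [ 498.7 -220.3  575.4 -175.2]
144 2 [ 531.3 -184.   534.2 -183.8]
box 279 (array([ 536.2, -201.1]), array([59.3, 84.9]), 86.8)
55 58 [ 494.7 -227.8  577.6 -170.3]
59 54 [ 494.8 -228.2  572.4 -171.3]
63 72 [ 494.9 -230.3  578.6 -169.3]
67 84 [ 494.9 -230.6  578.  -171.7]
71 11 [ 498.4 -223.   575.2 -172.4]
128 309 331 [103 137 145 120  91]
130 308 331 [ 85 115 141 149 134]
132 308 342 [100 129 149 157 150]
134 316 343 [ 85 118 173 214 227]
136 316 343 [ 82 130 187 215 220]
138 316 342 [ 93 138 176 193 207]
140 316 342 [ 94 130 162 180 194]
150 317 328 [ 88 129 166 180 179]
152 316 343 [ 80 123 183 215 214]
154 315 343 [ 72  94 149 201 211]
156 315 343 [ 65 112 170 200 188]
158 302 342 [ 95 131 164 181 186]
160 300 342 [ 80 108 145 167 170]
162 299 342 [ 88 120 157 182 189]
164 298 342 [ 95 132 167 185 190]
166 296 342 [ 80 107 146 175 187]
168 295 342 [ 87 121 158 181 188]
170 294 342 [ 93 129 164 182 187]
172 293 342 [ 99 132 157 170 171]
174 291 341 [ 83 110 141 161 169]
176 290 295 [ 91 118 143 156 164]
178 289 293 [100 131 155 161 154]
```

```bash
python3 -m pendant '{"dp":[[0,1,20],[0,0,20],[0,0,10],[0,0,3],[0,0,0]],"rotation":[[0,0,0],[0,0,0],[0,0,0],[0,0,0],[0,0,0]],"fingers":[0,0,0,0,0]}'; python3 go.py 538.8 -202 76.5 87.3
```

```text
t: 8.8
tcp_pos: [0.5398, -0.2006, 0.087]
tcp_rot: [2.274, 2.167, 0.002]
wrist_force: [-0.1, -0.3, -0.8]
finger_gap: 0.0211
t 8.8 p [ 539.8 -200.6   87. ] ang 87.23 zdir [ 1.2e-03  6.0e-04 -1.0e+00] F [-0.1 -0.3 -0.8] T [0.02 0.05 0.01] gap 21.1
dp tool [-1.5 -1.  10.5] rot tool [ 0.07 -0.04 -0.07]
```

```bash
python3 -m pendant '{"dp":[[-1.4,-1,0],[0,0,2],[0,0,2],[0,0,2],[0,0,2],[0,0,0]],"rotation":[[0,0,0],[0,0,0],[0,0,0],[0,0,0],[0,0,0],[0,0,0]],"fingers":[0,0,0,0,0,0]}'; python3 go.py 538.8 -202 76.5 87.3
```

```text
t: 9.4
tcp_pos: [0.5399, -0.2024, 0.0808]
tcp_rot: [2.273, 2.165, 0.005]
wrist_force: [-0.2, -0.4, -1.2]
finger_gap: 0.0211
t 9.4 p [ 539.9 -202.4   80.8] ang 87.21 zdir [ 4.3e-03 -1.0e-04 -1.0e+00] F [-0.2 -0.4 -1.2] T [-0.04  0.07  0.05] gap 21.1
dp tool [ 0.3 -1.1  4.3] rot tool [ 0.25 -0.01 -0.09]
```

```bash
python3 -m pendant '{"dp":[[0,-1,1.5],[0,0,1.5],[0,0,1.5],[0,0,1.5],[0,0,0]],"rotation":[[0.2,0,0],[0,0,0],[0,0,0],[0,0,0],[0,0,0]],"fingers":[0,0,0,0,0]}'; python3 go.py 538.8 -202 76.5 87.3
```

```text
t: 9.9
tcp_pos: [0.5396, -0.2027, 0.0767]
tcp_rot: [2.274, 2.165, 0.003]
wrist_force: [-0.9, -0.4, -2.0]
finger_gap: 0.0211
t 9.9 p [ 539.6 -202.7   76.7] ang 87.19 zdir [ 2.5e-03  2.0e-04 -1.0e+00] F [-0.9 -0.4 -2. ] T [-0.01 -0.01  0.01] gap 21.1
dp tool [ 0.6 -0.8  0.2] rot tool [ 0.14 -0.02 -0.11]
```

Nothing is resisting yet. I'll keep lowering gently until it touches.

```bash
python3 -m pendant '{"dp":[[0,0,1],[0,0,1],[0,0,1],[0,0,0]],"rotation":[[0.1,0,0],[0,0,0],[0,0,0],[0,0,0]],"fingers":[0,0,0,0]}'; python3 go.py 538.8 -202 76.5 87.3;  python3 - <<'E'
from h import *
for n in("side",):
    c=manip.camera(n); a=c["pixels"];np.savez(n+"3.npz",**c)
    u,v=328,149
    a=a[max(v-45,0):v+45,max(u-60,0):u+60]; cv2.imwrite(f"pics/{n}3.png",cv2.resize(a,None,fx=6,fy=6,interpolation=cv2.INTER_CUBIC))
E
```

```text
t: 10.3
tcp_pos: [0.5404, -0.203, 0.0766]
tcp_rot: [2.274, 2.165, 0.004]
wrist_force: [0.1, 1.0, -0.8]
finger_gap: 0.0212
t 10.3 p [ 540.4 -203.    76.6] ang 87.17 zdir [ 2.8e-03  6.0e-04 -1.0e+00] F [ 0.1  1.  -0.8] T [-0.01  0.01  0.  ] gap 21.2
dp tool [ 1.  -1.6  0. ] rot tool [ 0.16 -0.04 -0.13]
```

View pics/side3.png

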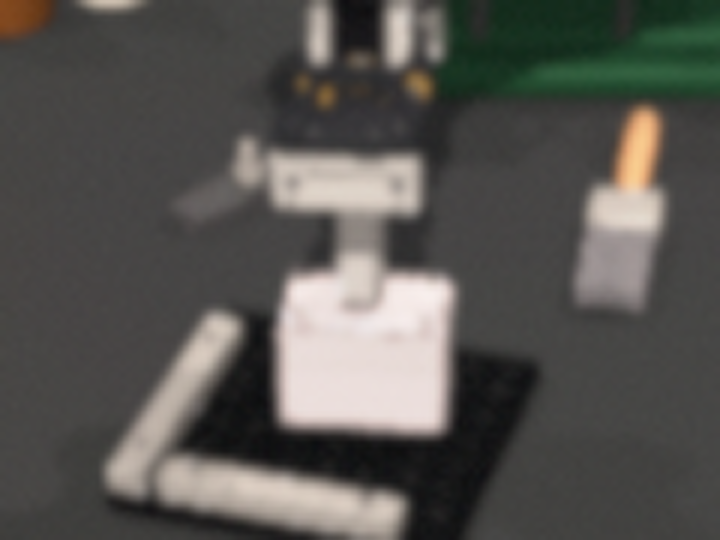

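The cover now looks level and seated on the box (crop 285–455, 275–330). The TCP stopped at 76.6 mm, against 76.5 expected. I'll press lightly to confirm, then release.

```bash
python3 -m pendant '{"dp":[[0,0,4],[0,0,4]],"rotation":[[0,0,0],[0,0,0]],"fingers":[0,0]}'; python3 go.py; python3 -m pendant '{"dp":[[0,0,0],[0,0,0],[0,0,0],[0,0,0]],"rotation":[[0,0,0],[0,0,0],[0,0,0],[0,0,0]],"fingers":[50,50,50,50]}'; python3 go.py
```

```text
t: 10.55
tcp_pos: [0.5433, -0.2036, 0.0739]
tcp_rot: [2.271, 2.162, 0.011]
wrist_force: [-25.5, 8.5, 88.7]
finger_gap: 0.0208
t 10.55 p [ 543.3 -203.6   73.9] ang 87.17 zdir [ 8.9e-03  5.0e-04 -1.0e+00] F [-25.5   8.5  88.7] T [ 2.32  6.56 -0.01] gap 20.8
t: 10.95
tcp_pos: [0.5442, -0.2039, 0.0749]
tcp_rot: [2.27, 2.161, 0.013]
wrist_force: [-0.0, 0.2, -0.2]
finger_gap: 0.0485
t 10.95 p [ 544.2 -203.9   74.9] ang 87.18 zdir [ 1.110e-02  1.000e-04 -9.999e-01] F [-0.   0.2 -0.2] T [ 0.01 -0.04  0.04] gap 48.5
```

That pushed to 89 N, so the arm is very stiff and I'll use sub-millimetre steps from here. Opening wide, raising, then checking the cover.

```bash
python3 -m pendant '{"dp":[[0,0,-1],[0,0,-15],[0,0,-30],[0,0,-30],[0,0,0],[0,0,0]],"rotation":[[0.6,0,0],[0,0,0],[0,0,0],[0,0,0],[0,0,0],[0,0,0]],"fingers":[60,94,94,94,94,94]}'; python3 go.py 538.8 -202 76.5 87.3;  python3 - <<'E'
from h import *
for n in("side","top"):
    c=manip.camera(n); a=c["pixels"];np.savez(n+"4.npz",**c)
    u,v=(328,149) if n=="side" else (365,205)
    a=a[max(v-45,0):v+45,max(u-60,0):u+60]; cv2.imwrite(f"pics/{n}4.png",cv2.resize(a,None,fx=6,fy=6,interpolation=cv2.INTER_CUBIC))
    if n=="side":
        w=cloud(c);z=w[...,2];near=np.hypot(w[...,0]-.538,w[...,1]+.202)<.075
        P=w[near&(z>.066)&(z<.082)]; print(rect(P),len(P))
        P=w[near&(z>.02)&(z<.06)&(w[...,1]>-.19)]; print('front',rect(P))
        Q=w[near&(z>.071)&(z<.078)&(w[...,1]<-.178)]; A=np.c_[Q[:,:2]-Q[:,:2].mean(0),np.ones(len(Q))]; print('plane',np.linalg.lstsq(A,Q[:,2],rcond=None)[0],len(Q))
E
```

```text
t: 11.55
tcp_pos: [0.5438, -0.2039, 0.1559]
tcp_rot: [-2.274, -2.165, 0.002]
wrist_force: [-0.9, -0.6, -1.0]
finger_gap: 0.0928
t 11.55 p [ 543.8 -203.9  155.9] ang 87.17 zdir [-2.4e-03  5.0e-04 -1.0e+00] F [-0.9 -0.6 -1. ] T [-0.    0.03  0.  ] gap 92.8
dp tool [ 1.6 -4.9 79.4] rot tool [-0.14 -0.02 -0.13]
(array([ 537.8, -199.8]), array([57.5, 84.2]), 85.0) 277
front (array([ 539.3, -177. ]), array([84.1, 18.6]), 1.2)
plane [-0.00388567 -0.01019053  0.0747212 ] 193
```

View pics/side4.png

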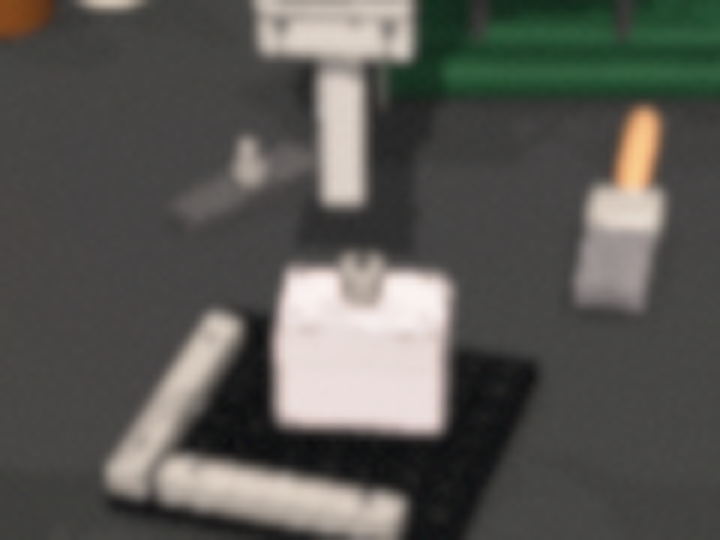

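View pics/top4.png

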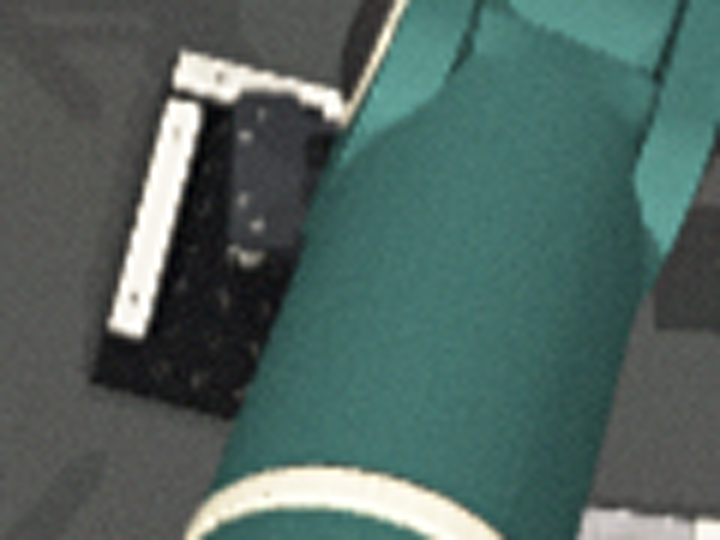

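The cover is seated flat: its top plane is at 74.7 mm with about 0.5° of slope, and the bush at crop (360,278) is central. Next I grip the box across its 52 mm sides, with the tips kept above fence height.

```bash
python3 -m pendant '{"dp":[[-1,-4,0],[0,0,30],[0,0,30],[0,0,30],[0,0,20],[0,0,6],[0,0,0]],"rotation":[[0,0,0],[0,0,0],[0,0,0],[0,0,0],[0,0,0],[0,0,0],[0,0,0]],"fingers":[94,94,94,94,94,94,94]}'; python3 go.py 540 -202.5 34 87.2
```

```text
t: 12.35
tcp_pos: [0.5354, -0.2049, 0.0325]
tcp_rot: [-2.272, -2.16, 0.008]
wrist_force: [0.2, -0.2, 0.5]
finger_gap: 0.0943
t 12.35 p [ 535.4 -204.9   32.5] ang 87.11 zdir [-0.0082  0.0013 -1.    ] F [ 0.2 -0.2  0.5] T [-0.03 -0.   -0.01] gap 94.3
dp tool [ 2.6  4.4 -1.5] rot tool [-0.47 -0.05 -0.09]
```

```bash
python3 -m pendant '{"dp":[[2,4,-1.5],[0,0,0],[0,0,0],[0,0,0],[0,0,0],[0,0,0],[0,0,0],[0,0,0]],"rotation":[[-0.47,0,0],[0,0,0],[0,0,0],[0,0,0],[0,0,0],[0,0,0],[0,0,0],[0,0,0]],"fingers":[94,94,50,40,40,40,40,40]}' 15; python3 go.py 540 -202.5 34 87.2
```

```text
t: 13.15
tcp_pos: [0.5418, -0.2035, 0.038]
tcp_rot: [2.274, 2.162, 0.006]
wrist_force: [-0.0, 0.4, -0.3]
finger_gap: 0.0517
t 13.15 p [ 541.8 -203.5   38. ] ang 87.12 zdir [ 5.7e-03 -3.0e-04 -1.0e+00] F [-0.   0.4 -0.3] T [-0.01  0.03  0.04] gap 51.7
dp tool [ 0.9 -1.9  4. ] rot tool [ 0.33  0.   -0.08]
```

```bash
python3 -m pendant '{"dp":[[0,0,0],[0,0,0],[0,-1,3],[0,0,1],[0,0,0],[0,0,0],[0,0,0]],"rotation":[[0,0,0],[0,0,0],[0.2,0,0],[0.1,0,0],[0,0,0],[0,0,0],[0,0,0]],"fingers":[62,62,62,62,62,62,62]}' ; python3 go.py 540 -202.5 32.5 87.2
```

```text
t: 13.85
tcp_pos: [0.5405, -0.2035, 0.0333]
tcp_rot: [-2.276, -2.164, 0.001]
wrist_force: [-0.6, 0.9, -0.0]
finger_gap: 0.0623
t 13.85 p [ 540.5 -203.5   33.3] ang 87.11 zdir [-8.e-04  1.e-04 -1.e+00] F [-0.6  0.9 -0. ] T [ 0.05 -0.01 -0.08] gap 62.3
dp tool [ 0.9 -0.5  0.8] rot tool [-0.04 -0.   -0.09]
```

```bash
python3 -m pendant '{"dp":[[0,0,0],[0,0,0],[0,0,0],[0,0,0],[0,0,0]],"rotation":[[0,0,0],[0,0,0],[0,0,0],[0,0,0],[0,0,0]],"fingers":[40,40,40,40,40]}' 40 ; python3 go.py
python3 - <<'E'
from h import *
from scipy.optimize import minimize
for n in ("top","side"):
    c=dict(np.load(n+"0.npz")); w=cloud(c); g=c["pixels"].min(-1)
    reg={"end":(.636,-.181,75),"side":(.577,-.099,-15)}
    for k,(x,y,a) in reg.items():
        t=np.radians(a);d=np.array([np.cos(t),np.sin(t)]);e=np.array([-d[1],d[0]])
        q=w[...,:2]-[x,y]; L=.073 if k=="end" else .062
        m=(abs(q@d)<L-.012)&(abs(q@e)<.018)&(g>95)&(w[...,2]<.045)
        v,u=np.nonzero(m); P=onplane(c,np.c_[u,v],.027)[:,:2]*1e3
        vx,vy,x0,y0=cv2.fitLine(P.astype(np.float32),cv2.DIST_HUBER,0,.01,.01).ravel()
        print(n,k,len(P),'dir',round(np.degrees(np.arctan2(vy,vx)),2),'mean',np.round(P.mean(0),1))
E
```

```text
t: 14.35
tcp_pos: [0.5405, -0.2034, 0.0334]
tcp_rot: [-2.276, -2.165, 0.001]
wrist_force: [0.4, 0.2, -0.6]
finger_gap: 0.0519
t 14.35 p [ 540.5 -203.4   33.4] ang 87.12 zdir [-6.e-04  0.e+00 -1.e+00] F [ 0.4  0.2 -0.6] T [-0.02 -0.04 -0.01] gap 51.9
top end 268 dir 75.64 mean [ 638.4 -179.7]
top side 212 dir -14.88 mean [ 576.  -102.9]
side end 182 dir 77.51 mean [ 635.  -173.6]
side side 232 dir -18.15 mean [576.2 -94. ]
```

```bash
python3 -m pendant '{"dp":[[0,0,-2],[0,0,0],[0,0,0],[0,0,0],[0,0,0]],"rotation":[[0,0,0],[0,0,6],[0,0,6],[0,0,0],[0,0,0]],"fingers":[40,40,40,40,40]}' 50 ; python3 go.py 580.4 -152.4 35 75
```

```text
t: 14.85
tcp_pos: [0.5387, -0.2027, 0.0342]
tcp_rot: [-2.491, -1.908, 0.004]
wrist_force: [-0.3, -0.3, -6.1]
finger_gap: 0.0517
t 14.85 p [ 538.7 -202.7   34.2] ang 74.92 zdir [-0.0045  0.0012 -1.    ] F [-0.3 -0.3 -6.1] T [-0.04  0.05  0.01] gap 51.7
dp tool [59.5 27.2 -0.9] rot tool [-0.26 -0.   -0.08]
```

```bash
python3 -m pendant '{"dp":[[12,5,-1],[15,6,0],[15,6,0],[10,5,0],[4,3,0],[0,0,0]],"rotation":[[-0.25,0,0],[0,0,0],[0,0,0],[0,0,0],[0,0,0],[0,0,0]],"fingers":[40,40,40,40,40,40]}' ; python3 go.py 580.4 -152.4 35 75;  python3 - <<'E'
from h import *
for n in("side","top"):
    c=manip.camera(n); a=c["pixels"];np.savez(n+"5.npz",**c)
    u,v=(313,165) if n=="side" else (348,190)
    a=a[max(v-45,0):v+45,max(u-60,0):u+60]; cv2.imwrite(f"pics/{n}5.png",cv2.resize(a,None,fx=6,fy=6,interpolation=cv2.INTER_CUBIC))
E
```

```text
t: 15.45
tcp_pos: [0.5811, -0.1489, 0.0348]
tcp_rot: [-2.484, -1.922, -0.001]
wrist_force: [-0.5, -0.1, -6.8]
finger_gap: 0.0522
t 15.45 p [ 581.1 -148.9   34.8] ang 75.45 zdir [-2.0e-04  1.2e-03 -1.0e+00] F [-0.5 -0.1 -6.8] T [ 0.01 -0.04 -0.03] gap 52.2
dp tool [-3.6  0.2 -0.2] rot tool [-0.03 -0.06  0.45]
```

View pics/side5.png

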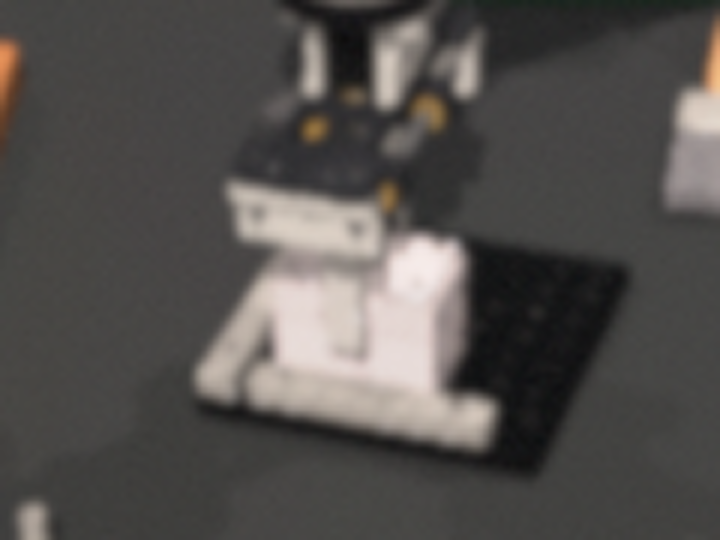

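View pics/top5.png

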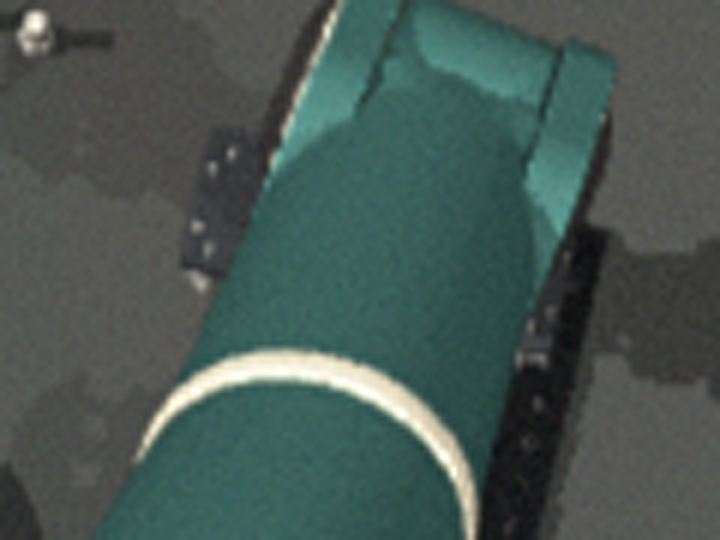

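The box is near both fences, with its lower front edge at crop (275–445, 375) just behind the side fence. I set it back on the plate, then creep in.

```bash
python3 -m pendant '{"dp":[[0,0,1],[0,0,0.6],[0,0,0.3]],"rotation":[[0,0,0.4],[0,0,0],[0,0,0]],"fingers":[40,40,40]}' ; python3 go.py 580.4 -152.4 33.4 75; python3 -m pendant '{"dp":[[1.5,0,0],[1.5,0,0],[0.5,0,0]],"rotation":[[0,0,0],[0,0,0],[0,0,0]],"fingers":[40,40,40]}' ; python3 go.py
```

```text
t: 15.85
tcp_pos: [0.5799, -0.1514, 0.0334]
tcp_rot: [-2.495, -1.908, -0.001]
wrist_force: [-0.3, 2.0, 2.5]
finger_gap: 0.0516
t 15.85 p [ 579.9 -151.4   33.4] ang 74.82 zdir [-0.e+00  6.e-04 -1.e+00] F [-0.3  2.   2.5] T [ 0.47  0.14 -0.06] gap 51.6
dp tool [-0.9  0.8  0. ] rot tool [-0.01 -0.03 -0.18]
t: 16.15
tcp_pos: [0.5805, -0.1487, 0.0334]
tcp_rot: [-2.496, -1.907, 0.0]
wrist_force: [-0.8, -0.2, -3.5]
finger_gap: 0.0519
t 16.15 p [ 580.5 -148.7   33.4] ang 74.75 zdir [-1.e-04  1.e-04 -1.e+00] F [-0.8 -0.2 -3.5] T [-0.1   0.08  0.04] gap 51.9
```

```bash
python3 -m pendant '{"dp":[[0,3,0],[0,3,0],[0,2,0],[0,0,0.3]],"rotation":[[0,0,-0.2],[0,0,0],[0,0,0],[0,0,0]],"fingers":[40,40,40,40]}' ; python3 go.py; python3 -m pendant '{"dp":[[0,1,0],[0,1,0]],"rotation":[[0,0,0],[0,0,0]],"fingers":[40,40]}' ; python3 go.py
```

```text
t: 16.55
tcp_pos: [0.589, -0.1509, 0.0334]
tcp_rot: [-2.493, -1.912, -0.0]
wrist_force: [-4.7, 1.1, 8.8]
finger_gap: 0.0519
t 16.55 p [ 589.  -150.9   33.4] ang 74.98 zdir [-1.e-04  2.e-04 -1.e+00] F [-4.7  1.1  8.8] T [ 0.34  0.97 -0.  ] gap 51.9
t: 16.75
tcp_pos: [0.591, -0.1515, 0.0334]
tcp_rot: [-2.493, -1.912, -0.0]
wrist_force: [-0.4, 0.8, -1.5]
finger_gap: 0.0516
t 16.75 p [ 591.  -151.5   33.4] ang 74.98 zdir [-1.e-04  2.e-04 -1.e+00] F [-0.4  0.8 -1.5] T [-0.01  0.32 -0.02] gap 51.6
```

```bash
for i in 1; do python3 -m pendant '{"dp":[[0,0.6,0],[0,0.6,0]],"rotation":[[0,0,0],[0,0,0]],"fingers":[40,40]}' ; python3 go.py; done; python3 -m pendant '{"dp":[[0,0.6,0],[0,0.6,0]],"rotation":[[0,0,0],[0,0,0]],"fingers":[40,40]}' ; python3 go.py
```

```text
t: 16.95
tcp_pos: [0.5923, -0.1518, 0.0334]
tcp_rot: [-2.493, -1.912, 0.0]
wrist_force: [-0.8, 0.5, -2.5]
finger_gap: 0.0517
t 16.95 p [ 592.3 -151.8   33.4] ang 74.98 zdir [-2.e-04  2.e-04 -1.e+00] F [-0.8  0.5 -2.5] T [0.06 0.31 0.01] gap 51.7
t: 17.15
tcp_pos: [0.5935, -0.1522, 0.0334]
tcp_rot: [-2.493, -1.912, 0.0]
wrist_force: [-1.9, -0.1, -0.5]
finger_gap: 0.0518
t 17.15 p [ 593.5 -152.2   33.4] ang 74.97 zdir [-2.e-04  2.e-04 -1.e+00] F [-1.9 -0.1 -0.5] T [0.03 0.28 0.01] gap 51.8
```

```bash
python3 -m pendant '{"dp":[[0,0.6,0],[0,0.6,0]],"rotation":[[0,0,0],[0,0,0]],"fingers":[40,40]}' ; python3 go.py;  python3 -m pendant '{"dp":[[0,0.6,0],[0,0.6,0]],"rotation":[[0,0,0],[0,0,0]],"fingers":[40,40]}' ; python3 go.py
```

```text
t: 17.35
tcp_pos: [0.5939, -0.1523, 0.0334]
tcp_rot: [-2.491, -1.911, 0.002]
wrist_force: [-9.4, 3.0, 6.0]
finger_gap: 0.0519
t 17.35 p [ 593.9 -152.3   33.4] ang 74.98 zdir [-2.e-03  8.e-04 -1.e+00] F [-9.4  3.   6. ] T [0.52 1.91 0.11] gap 51.9
t: 17.55
tcp_pos: [0.5939, -0.1523, 0.0335]
tcp_rot: [-2.489, -1.91, 0.004]
wrist_force: [-7.8, 1.9, 4.2]
finger_gap: 0.0518
t 17.55 p [ 593.9 -152.3   33.5] ang 74.99 zdir [-0.0044  0.0017 -1.    ] F [-7.8  1.9  4.2] T [0.34 1.35 0.11] gap 51.8
```

```bash
python3 -m pendant '{"dp":[[0,-0.6,0],[3,0,0],[2,0,0]],"rotation":[[-0.25,0,0],[0,0,0],[0,0,0]],"fingers":[40,40,40]}' ; python3 go.py;  python3 -m pendant '{"dp":[[0.7,0,0],[0.7,0,0]],"rotation":[[0,0,0],[0,0,0]],"fingers":[40,40]}' ; python3 go.py
```

```text
t: 17.85
tcp_pos: [0.5947, -0.1475, 0.0334]
tcp_rot: [2.493, 1.911, 0.0]
wrist_force: [-0.5, -0.1, -2.7]
finger_gap: 0.0518
t 17.85 p [ 594.7 -147.5   33.4] ang 74.96 zdir [ 3.e-04  0.e+00 -1.e+00] F [-0.5 -0.1 -2.7] T [-0.22  0.12  0.03] gap 51.8
t: 18.05
tcp_pos: [0.5954, -0.1459, 0.0334]
tcp_rot: [2.492, 1.912, 0.001]
wrist_force: [-0.9, -0.8, -2.5]
finger_gap: 0.0516
t 18.05 p [ 595.4 -145.9   33.4] ang 74.98 zdir [ 6.e-04 -2.e-04 -1.e+00] F [-0.9 -0.8 -2.5] T [-0.16  0.17 -0.01] gap 51.6
```

```bash
python3 -m pendant '{"dp":[[0.7,0,0],[0.7,0,0]],"rotation":[[0,0,0],[0,0,0]],"fingers":[40,40]}' ; python3 go.py;  python3 -m pendant '{"dp":[[0.7,0,0],[0.7,0,0]],"rotation":[[0,0,0],[0,0,0]],"fingers":[40,40]}' ; python3 go.py
```

```text
t: 18.25
tcp_pos: [0.5958, -0.1445, 0.0334]
tcp_rot: [2.492, 1.912, 0.001]
wrist_force: [0.5, -1.4, -3.7]
finger_gap: 0.0511
t 18.25 p [ 595.8 -144.5   33.4] ang 74.98 zdir [ 6.e-04 -3.e-04 -1.e+00] F [ 0.5 -1.4 -3.7] T [-0.17  0.17  0.08] gap 51.1
t: 18.45
tcp_pos: [0.596, -0.1439, 0.0334]
tcp_rot: [2.492, 1.911, -0.001]
wrist_force: [-2.1, -5.8, -3.3]
finger_gap: 0.0516
t 18.45 p [ 596.  -143.9   33.4] ang 74.96 zdir [ 5.0e-04 -1.2e-03 -1.0e+00] F [-2.1 -5.8 -3.3] T [-1.55  0.57  0.24] gap 51.6
```

Both contacts are found. The torque about z (+0.24 Nm at 6 N) says the rear corner touches first, so the box needs a small counter-clockwise turn.

```bash
python3 -m pendant '{"dp":[[0.5,0,0],[0.5,0,0]],"rotation":[[0,0,-0.3],[0,0,-0.3]],"fingers":[40,40]}' ; python3 go.py;  python3 -m pendant '{"dp":[[0.6,0,0],[0.6,0,0]],"rotation":[[0,0,0],[0,0,0]],"fingers":[40,40]}' ; python3 go.py
```

```text
t: 18.65
tcp_pos: [0.5961, -0.1439, 0.0335]
tcp_rot: [2.482, 1.923, -0.002]
wrist_force: [-1.1, -5.7, -2.9]
finger_gap: 0.0516
t 18.65 p [ 596.1 -143.9   33.5] ang 75.52 zdir [ 5.0e-04 -2.3e-03 -1.0e+00] F [-1.1 -5.7 -2.9] T [-1.34  0.51 -0.36] gap 51.6
t: 18.85
tcp_pos: [0.5961, -0.1439, 0.0335]
tcp_rot: [2.482, 1.921, -0.003]
wrist_force: [-2.1, -5.5, -3.0]
finger_gap: 0.0515
t 18.85 p [ 596.1 -143.9   33.5] ang 75.47 zdir [ 3.0e-04 -3.3e-03 -1.0e+00] F [-2.1 -5.5 -3. ] T [-1.2   0.38 -0.14] gap 51.5
```

```bash
python3 go.py 596 -143.9 33.4 75.35; python3 -m pendant '{"dp":[[0,0,0],[0.4,0,0.2]],"rotation":[[0,-0.2,0.12],[0,0,0]],"fingers":[40,40]}' 60; python3 go.py 596 -143.9 33.4 75.35
```

```text
t 18.85 p [ 596.1 -143.9   33.5] ang 75.47 zdir [ 3.0e-04 -3.3e-03 -1.0e+00] F [-2.1 -5.5 -3. ] T [-1.2   0.38 -0.14] gap 51.5
dp tool [-0.  -0.1  0.1] rot tool [0.06 0.18 0.12]
t: 19.05
tcp_pos: [0.5962, -0.1438, 0.0336]
tcp_rot: [2.483, 1.916, -0.008]
wrist_force: [-4.2, -4.8, 2.5]
finger_gap: 0.0516
t 19.05 p [ 596.2 -143.8   33.6] ang 75.33 zdir [-6.0e-04 -7.1e-03 -1.0e+00] F [-4.2 -4.8  2.5] T [-1.2   1.03 -0.02] gap 51.6
dp tool [-0.1 -0.1  0.2] rot tool [ 0.07  0.4  -0.02]
```

Wrong sign on the tilt correction, so I fix that and check.

```bash
python3 -m pendant '{"dp":[[0,0,0],[0.3,0,0.2]],"rotation":[[0,0.4,0],[0,0.05,0]],"fingers":[40,40]}' 60; python3 go.py 596 -143.9 33.4 75.35;python3 -m pendant '{"dp":[[0.3,0.5,0.2],[0.3,0.5,0.2]],"rotation":[[0,0.05,0],[0,0.05,0]],"fingers":[40,40]}' 60; python3 go.py 596 -143.9 33.4 75.35
```

```text
t: 19.25
tcp_pos: [0.5961, -0.1439, 0.0334]
tcp_rot: [2.486, 1.919, 0.002]
wrist_force: [-3.3, -4.9, 3.4]
finger_gap: 0.0517
t 19.25 p [ 596.1 -143.9   33.4] ang 75.33 zdir [ 1.1e-03  1.0e-04 -1.0e+00] F [-3.3 -4.9  3.4] T [-1.17  1.03 -0.03] gap 51.7
dp tool [-0. -0. -0.] rot tool [ 0.06 -0.02 -0.02]
t: 19.45
tcp_pos: [0.5962, -0.1439, 0.0334]
tcp_rot: [-2.486, -1.918, -0.001]
wrist_force: [-7.9, -1.9, 8.5]
finger_gap: 0.0517
t 19.45 p [ 596.2 -143.9   33.4] ang 75.3 zdir [-2.0e-04  1.8e-03 -1.0e+00] F [-7.9 -1.9  8.5] T [-1.01  2.08 -0.09] gap 51.7
dp tool [-0.1 -0.2  0. ] rot tool [-0.04 -0.1  -0.05]
```

```bash
python3 -m pendant '{"dp":[[0.8,0.8,0.4],[1,0.8,0.4]],"rotation":[[-0.04,-0.08,0],[0,0,0]],"fingers":[40,40]}' 60; python3 go.py 596 -143.9 33.4 75.35;  python3 - <<'E'
from h import *
for n in("side",):
    c=manip.camera(n); a=c["pixels"];np.savez(n+"6.npz",**c)
    u,v=(313,165)
    a=a[max(v-45,0):v+45,max(u-60,0):u+60]; cv2.imwrite(f"pics/{n}6.png",cv2.resize(a,None,fx=6,fy=6,interpolation=cv2.INTER_CUBIC))
E
python3 go.py
```

```text
t: 19.65
tcp_pos: [0.5962, -0.1438, 0.0334]
tcp_rot: [-2.487, -1.916, 0.005]
wrist_force: [-14.0, -5.1, 12.6]
finger_gap: 0.0518
t 19.65 p [ 596.2 -143.8   33.4] ang 75.22 zdir [-3.5e-03 -3.0e-04 -1.0e+00] F [-14.   -5.1  12.6] T [-1.25  2.8  -0.03] gap 51.8
dp tool [-0.1 -0.2 -0. ] rot tool [-0.19  0.06 -0.13]
t 19.7 p [ 596.2 -143.8   33.4] ang 75.22 zdir [-3.6e-03 -2.0e-04 -1.0e+00] F [-12.8  -5.   12.2] T [-1.11  2.73 -0.02] gap 51.8
```

View pics/side6.png

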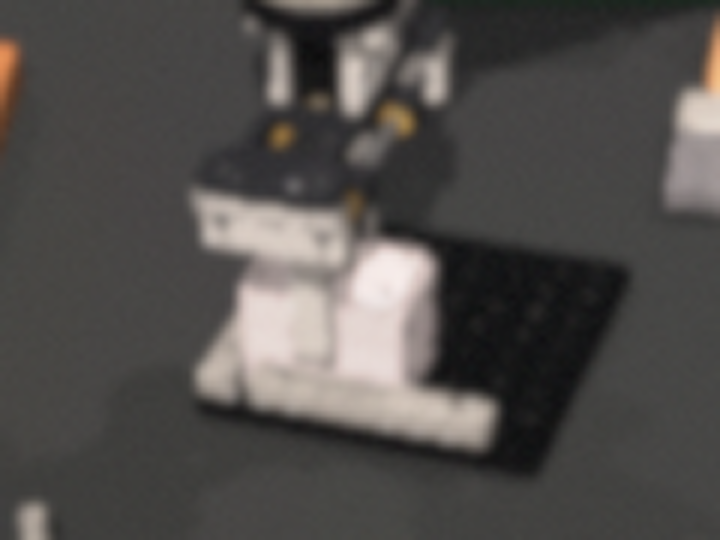

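The box is flush to both fences in the picture, with yaw torque near zero. One last levelling and firming row, then I re-check.

```bash
python3 -m pendant '{"dp":[[1.2,0.8,0.4],[1.6,1.1,0.5]],"rotation":[[-0.2,0.05,0],[-0.05,0.05,0]],"fingers":[40,40]}' 60; python3 go.py 596 -143.9 33.4 75.25;  python3 - <<'E'
from h import *
c=manip.camera("side"); w=cloud(c);z=w[...,2]
# cover top level, visible part
near=np.hypot(w[...,0]-.596,w[...,1]+.144)<.06
Q=w[near&(z>.068)&(z<.08)&(w[...,0]<.575)]; print(len(Q),np.median(Q[:,2])); A=np.c_[Q[:,:2]-Q[:,:2].mean(0),np.ones(len(Q))]; print('plane',np.linalg.lstsq(A,Q[:,2],rcond=None)[0])
E
python3 go.py
```

```text
t: 19.9
tcp_pos: [0.5963, -0.1438, 0.0334]
tcp_rot: [-2.49, -1.914, 0.005]
wrist_force: [-18.4, -7.0, 18.2]
finger_gap: 0.052
t 19.9 p [ 596.3 -143.8   33.4] ang 75.11 zdir [-0.0028 -0.001  -1.    ] F [-18.4  -7.   18.2] T [-1.75  3.99  0.23] gap 52.0
dp tool [-0.1 -0.3  0. ] rot tool [-0.14  0.1  -0.14]
88 0.07415261336821549
plane [ 0.14384447 -0.04321439  0.07362834]
t 19.95 p [ 596.3 -143.8   33.4] ang 75.1 zdir [-0.0031 -0.001  -1.    ] F [-15.5  -6.4  14.9] T [-1.51  3.48  0.25] gap 51.6
```

```bash
python3 -m pendant '{"dp":[[1.2,0.8,0.3],[1.5,1.0,0.4]],"rotation":[[-0.14,0.1,-0.15],[0,0,-0.05]],"fingers":[40,40]}' 60; python3 go.py 596 -143.9 33.4 75.25;  python3 - <<'E'
from h import *
P=[]
for i in range(4):
    c=manip.camera("side"); w=cloud(c);P.append(w)
w=np.nanmean(P,0); z=w[...,2]; np.save("w7.npy",w)
cv2.imwrite("pics/side7.png",cv2.resize(c["pixels"][130:190,270:370],None,fx=8,fy=8,interpolation=cv2.INTER_CUBIC))
u=np.array([.9659,-.2588]);v=np.array([.2588,.9659]);q=w[...,:2]-[.596,-.1436]
a=q@u*1e3;b=q@v*1e3
m=(a>-46)&(a<46)&(b>-30)&(b<34)&(z>.02)&(z<.1)
for lo in range(-45,45,5):
    r=[]
    for bl in range(-30,30,6):
        k=m&(a>=lo)&(a<lo+5)&(b>=bl)&(b<bl+6)&(z>.06); r.append(f"{np.median(z[k])*1e3:.0f}" if k.sum()>1 else '--')
    print(lo,r)
E
python3 go.py
```

```text
t: 20.15
tcp_pos: [0.5963, -0.1438, 0.0334]
tcp_rot: [-2.488, -1.916, 0.006]
wrist_force: [-15.8, -7.2, 15.3]
finger_gap: 0.0515
t 20.15 p [ 596.3 -143.8   33.4] ang 75.2 zdir [-0.0041 -0.0013 -1.    ] F [-15.8  -7.2  15.3] T [-1.55  3.4   0.01] gap 51.5
dp tool [-0.2 -0.2 -0. ] rot tool [-0.21  0.13 -0.05]
-45 ['--', '68', '--', '68', '69', '--', '69', '68', '71', '66']
-40 ['--', '--', '75', '--', '76', '75', '75', '75', '70', '67']
-35 ['--', '75', '76', '76', '75', '--', '75', '75', '73', '65']
-30 ['--', '--', '76', '76', '75', '74', '75', '--', '74', '66']
-25 ['--', '--', '75', '--', '76', '75', '--', '75', '73', '65']
-20 ['--', '75', '75', '--', '75', '76', '75', '74', '70', '67']
-15 ['78', '75', '74', '--', '--', '83', '75', '75', '73', '69']
-10 ['80', '75', '--', '--', '95', '76', '80', '75', '--', '--']
-5 ['77', '--', '--', '--', '--', '--', '77', '--', '--', '--']
0 ['--', '--', '--', '--', '--', '--', '--', '--', '--', '--']
5 ['--', '--', '--', '--', '--', '--', '--', '--', '--', '--']
10 ['--', '--', '--', '--', '--', '--', '--', '--', '--', '--']
15 ['--', '--', '--', '--', '--', '--', '--', '--', '74', '66']
20 ['--', '--', '--', '--', '--', '--', '75', '75', '73', '67']
25 ['--', '--', '--', '--', '--', '74', '--', '75', '72', '65']
30 ['--', '--', '--', '--', '--', '75', '75', '75', '73', '63']
35 ['--', '--', '--', '--', '--', '--', '--', '--', '69', '66']
40 ['--', '--', '--', '--', '--', '--', '--', '--', '--', '--']
t 20.35 p [ 596.3 -143.8   33.4] ang 75.19 zdir [-0.0042 -0.0013 -1.    ] F [-15.1  -7.4  11.8] T [-1.5   3.06 -0.  ] gap 51.7
```

View pics/side7.png

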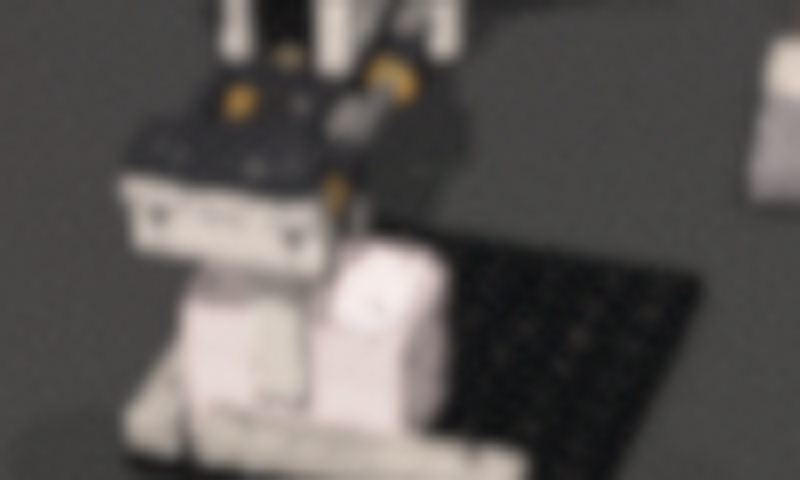

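The cover reads about 75 mm everywhere visible and the box rim about 68 mm, so it is level. I'll remove the remaining 0.24° tool tilt before handing in.

```bash
python3 -m pendant '{"dp":[[1,0.2,0.3],[1.4,0.8,0.6]],"rotation":[[-0.35,0.15,0],[-0.2,0.05,-0.03]],"fingers":[40,40]}' 60; python3 go.py 596 -143.9 33.4 75.25
```

```text
t: 20.55
tcp_pos: [0.5964, -0.1439, 0.0333]
tcp_rot: [2.487, 1.913, 0.003]
wrist_force: [-16.4, -6.7, 19.9]
finger_gap: 0.0516
t 20.55 p [ 596.4 -143.9   33.3] ang 75.13 zdir [ 0.0041 -0.0021 -1.    ] F [-16.4  -6.7  19.9] T [-1.44  3.99  0.14] gap 51.6
dp tool [-0.1 -0.4 -0.1] rot tool [ 0.26  0.06 -0.12]
```

```bash
python3 -m pendant '{"dp":[[1.0,0.6,0.5],[1.4,0.8,0.5]],"rotation":[[0.1,0.08,-0.1],[0,0.05,-0.06]],"fingers":[40,40]}' 60; python3 go.py 596 -143.9 33.4 75.25
python3 - <<'E'
from h import *
manip.camera("side")
E
python3 go.py
```

```text
t: 20.75
tcp_pos: [0.5963, -0.1438, 0.0334]
tcp_rot: [2.489, 1.917, -0.001]
wrist_force: [-14.5, -6.9, 15.3]
finger_gap: 0.0516
t 20.75 p [ 596.3 -143.8   33.4] ang 75.19 zdir [-1.e-04 -6.e-04 -1.e+00] F [-14.5  -6.9  15.3] T [-1.77  3.19 -0.01] gap 51.6
dp tool [-0.2 -0.3 -0. ] rot tool [-0.    0.03 -0.06]
t 20.8 p [ 596.3 -143.9   33.4] ang 75.19 zdir [-3.e-04 -6.e-04 -1.e+00] F [-14.   -6.6  14.3] T [-1.5   3.03 -0.04] gap 51.5
```

```bash
python3 -c "
from rig import manip
print(manip.hand_in())"; python3 go.py
```

```text
the job is handed in; nothing more can be done
None
the job is handed in; nothing more can be done
```

I closed the box and handed it in at about 20.8 s, with the arm still gripping it at 60 N and pressing it into the corner of the fixture plate. I picked up the silver cover by its bush, seated it on the box, re-gripped the box across its 52 mm sides and worked it up against both fences.

**Last checks:**
- **Cover:** its top reads about 75 mm wherever the camera can see it, against 74 mm expected, with the box rim at about 68 mm all round. The gripper hides the middle and part of the far end.
- **Corner:** the box stopped against both fences within about 1 mm of where the cameras had put them. The arm pushes with about 12 N on the end fence, 10 N on the side fence and 14 N down. Yaw torque is near zero, so the box sits square, and the tool is vertical to within 0.05°.

**What did not go cleanly:**
- **Press on the cover:** my test press peaked at a measured 89 N at the wrist, under the 120 N limit. It slid the box about 2 mm before I re-gripped it.
- **Tool tilt:** while pressing into the corner the tool tilted by up to about 0.4° either way, once because I typed a wrong sign. I corrected it before the final hold.
- **Top camera:** the arm blocked its view of the corner, so flushness rests on contact forces and the side view.
- **Depth reading:** one cover-tilt fit on a small patch, with side-wall points mixed in, disagreed. An average of four pictures over a wider area showed the cover level.

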